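# Snap the dust cap onto the polished specimen and lift it out by the cap

### The job

The last polished specimen in the grey rack still stands uncovered: pick up the blue snap cap, let it down on the specimen carrier's rim until you feel it rest there lightly and square, then push it through the click and keep pushing firmly (about 10 N) for a second after the force drops, so that it is fully home on the flange. Then lift the closed carrier out of the rack by its cap alone, to at least 10 cm above the bench, and finish holding it up there, still and upright. Leave the carriers that are already capped and the other things on the bench alone.

Things in the scene. Friction and masses are not known exactly. Their poses are not given: they have to be found in the camera images.
- cap: Loose blue anodised metal snap cap, mouth down on the bench; round, 42 mm outer diameter, 44 mm high, 0.13 kg. Origin: centre of its mouth (underside), z up. Below the crown a 22 mm deep hollow skirt is slit into four fixed walls (inner diameter 38 mm) and four spring tongues with noses pointing inward (32 mm across, 5 mm above the mouth)..
- cap_crown (a point): Centre of the top of the cap, 44 mm above its mouth. The upper 22 mm of the cap is a solid ribbed crown, 42 mm in diameter: grip it there only, no fingers on the skirt, whose tongues must be free to spread. A tall press cabinet with knobs stands some 12 to 18 cm behind the cap (to +x): come to the cap from above or from the robot's side.
- carrier: Loose aluminium specimen carrier, upright in a nest of the rack, the only one without a blue cap; 0.08 to 0.17 kg. Origin: centre of its underside, z up. Round: foot 36 mm diameter to z 10 mm; knurled flange 48 mm diameter, z 10 to 16; neck 30 mm; snap rim 36 mm diameter at z 24 to 25, tapering to 31 mm diameter at z 32 and 25 mm at z 34.5; resin mount, polished face up, at z 35.5.
- carrier_rim (a point): Point on the carrier's axis at its widest rim, z 25 mm. The cap's mouth is about 26 mm above the carrier's underside when its noses touch the taper and it rests on the rim, about 20 mm when they click over, 16 mm when fully home on the flange. The push rises to about 5 to 14 N at the click, drops, then meets the hard flange. Once home, the snap carries far more than the carrier's weight.
- rack: Fixed grey plastic rack, 92 x 288 x 14 mm, origin: centre of its underside, long side along its own y. Three blind round nests of 39 mm diameter, 9 mm deep, on its centre line at y = -95, 0 and +95 mm; a carrier stands in each, its underside 5 mm above the bench.
- capped_a: One of two carriers in the rack that are already closed with the same blue cap; 48 mm diameter, 60 mm high; origin: centre of its underside. Leave alone.
- capped_b: The other already capped carrier, the same. Leave alone.
- tissue_pack: White and green pack of wipes, 60 x 115 x 46 mm, origin: centre of its underside. Bystander, left of the cap.
- loupe: Black loupe, 42 mm diameter, 30 mm high, origin: centre of its underside. Bystander.
Things that resemble listed ones, but are neither listed nor needed, are in the scene too. What is shaped like the cap but orange or yellow is not meant. What is shaped like the carrier but pink is not meant.

How it is judged:
By the outcome, as a careful person would: the job done as asked, in the order asked, and still so for the second after the job is handed in, while the arm keeps its last pose, push and grip.
It also fails if it takes over 54 s, if anything falls off the work surface, if the arm or the gripper's body presses on something with over 40 N, if the wrist force passes 120 N, or if a joint passes its speed limit or range.

### The arm

A 6-joint arm with a two-finger parallel gripper is mounted at the origin on a cart in front of the work surface, level with it; the furniture and walls round the work are solid. World frame = base frame: x ahead of the robot, y to its left, z up, the work surface at z = 0. Lengths are in m, angles in rad, forces in N, time in s.
With the tool pointing down it reaches from about 0.25 to 0.725 m from the base axis. Payload 4 kg.
Tool frame: the origin (TCP) lies on the centre line of the jaws, within the pads' length; the fingertips stand 17 mm ahead of it and the grasp point (between the pads) lies 2 mm behind it; z points along the fingers, y is the line along which they close (so a half turn about z gives the same grasp; the last joint's range is limited). The gripper opens to 85 mm and grips with 20 to 120 N. Pads are 22 mm wide; open, the fingers measure 114 mm over their backs; the gripper's body (76 mm by 85 mm) begins 54 mm behind the grasp point. The pads swing forward as they close: fully open they stand 13 mm farther back than shut.
Start: joints at [-1.123, 0.241, 0.005, 1.335, 0, 1.571], TCP at [0.216, -0.451, 0.248] pointing down, gripper open.
Joint ranges: [-2.72, 2.72], [-1.05, 1.87], [-1.09, 1.28], [-1.99, 2.15], [-1.42, 1.44], [-3.14, 3.14]. Speed limits (rad/s): [2.79, 2.79, 3.14, 3.14, 3.14, 3.14].

### API

Orientations are given as a unit quaternion [x, y, z, w].
In Python, from workcell import get_obs, imaging, order gives the robot as it stands.
- The arm moves only by the tool apply_moves, never from a script. Its argument "targets" is a list that holds one entry, the list of rows, each a list of 5 numbers: the shift along the world's x, y, z in units of 40 mm (1.0 is 40 mm), then the turn about the world's z in degrees, then the gripper command: -1 is shut, 1 is fully open, values between are in proportion. In form: [[[dx, dy, dz, turn, fingers], ...]]. A call has 1 to 8 rows; each row shifts and turns the commanded pose from where the row before left it; what a row does not reach is not made up. A row lasts 1/12 s, in which the tool goes at most 41.7 mm and 7.16 degrees, less where a joint would pass 70% of its speed; a pose out of reach is approached as far as the arm can. A call is refused whole if a number of a shift passes 1 or a number of a turn 7.16, either way. A call with a gripper value outside its range is refused whole. The fingers move at their own pace and stop on an object; the grip force is fixed at half the most. Time passes only in rows, so rows that do not move let the fingers close. It gives the time, the measured TCP pose, the force, the opening and the grip force at its end, in the units of the state.
- get_obs(): the state, without advancing time (a new reading comes with each control period).
- imaging.camera(name): name is "scene" or "side" or "wrist"; returns (picture, depth): 384x512x3 uint8, blue, green, red; 384x512 float32, m along the optical axis (not along the pixel's ray), 0 where there is no reading.
- imaging.get_calibration(name): a dict with "camera_matrix" (3x3 intrinsics, pixels), "k1" (the pictures are not rectified: a ray, as slopes to the right and down, at radius r is drawn at 1 + k1 r^2 times it, then the intrinsics apply), "eye" and "rotation" of the camera in the world; the wrist camera has in their place "hand_eye" (4x4, takes a point from camera to tool coordinates, whose origin is the TCP and whose axes are the flange's). Camera axes: x right, y down, z forward; pixel columns grow to the right and rows downward; lengths in m; the calibration is good to about 2 mm. A picture is of the moment at which its call begins: read the wrist's pose just before it. get_calibration takes no time and is no camera call.
- order.job_done(): hands the job in; it is judged then, once.
The state is a dict: "clock": time; "joint_pos": joint angles; "joint_vel": joint speeds; "tau": joint torques, N m; "eef_pos": TCP position; "tool_rot": TCP orientation; "ft_force": force on the tool from outside, world axes, zero at the start; "ft_torque": the same for the moment, N m; "grip_width": finger opening in m; "grasp_force": force on a finger pad.
Only numpy, scipy, OpenCV 4.12 (cv2) and the standard library are available. Lean on these libraries where they do the work, as an engineer would, in place of code of your own. Each camera call takes 0.05 s, during which the arm holds its last target. There are 200 camera calls.

## Working session

There is one attempt and no reset: what is moved stays moved. The work goes in short steps, Python scripts to look and compute and a tool call to move; the robot and the scene stay as the last step left them, time stands still between calls to the robot, and variables do not carry over. Pictures are saved under pics/ and viewed, at most 10 in all, crops included, and the job is handed in when it is done.

Besides the shell and the picture viewer there is one more tool, called after "Emit:" by a JSON object that holds its "method" and its "body". apply_moves: Moves the arm, as the interface text tells. Its arguments: {"type":"object","properties":{"targets":{"type":"array","items":{"type":"array","items":{"type":"array","items":{"type":"number"}}}}},"required":["targets"]}

```bash
mkdir -p pics
cat > h.py <<'E'
import numpy as np, cv2
from scipy.spatial.transform import Rotation as R
from workcell import get_obs, imaging, order
def shot(n):
    o=get_obs(); p,d=imaging.camera(n); c=imaging.get_calibration(n)
    K=np.array(c["camera_matrix"]);k1=c["k1"]
    if "hand_eye" in c:
        H=np.array(c["hand_eye"]); T=np.eye(4);T[:3,:3]=R.from_quat(o["tool_rot"]).as_matrix();T[:3,3]=o["eef_pos"]; M=T@H; e=M[:3,3];r=M[:3,:3]
    else: e=np.array(c["eye"]);r=np.array(c["rotation"])
    h,w=d.shape
    v,u=np.mgrid[0:h,0:w].astype(float)
    uv=cv2.undistortPoints(np.stack([u.ravel(),v.ravel()],1).reshape(-1,1,2),K,np.array([k1,0,0,0,0.])).reshape(h,w,2)
    P=np.dstack([uv,np.ones((h,w))])*d[...,None]
    W=P@r.T+e; W[d==0]=np.nan
    return p,d,W
E
python3 - <<'E'
from h import *
print(get_obs())
for n in("scene","side"):
    p,d,W=shot(n); cv2.imwrite(f"pics/{n}0.png",p); np.save(n+"W.npy",W)
    c=imaging.get_calibration(n); print(n,c)
E
```

```text
{'clock': 0.0, 'joint_pos': array([-1.12299971e+00,  2.41417185e-01,  3.69749886e-03,  1.33517110e+00,
       -4.68787647e-07,  1.57081663e+00]), 'joint_vel': array([ 0.00017441, -0.00014838,  0.00059142,  0.0001117 , -0.00137244,
        0.0016978 ]), 'tau': array([ 1.62005534e-03, -3.72316289e+01,  2.52408439e+01,  1.69765443e-02,
        1.24300936e-04, -7.15238855e-06]), 'eef_pos': array([ 0.21623107, -0.45016244,  0.2474006 ]), 'tool_rot': array([ 9.75041030e-01,  2.22022283e-01, -2.32757324e-04, -1.02103392e-03]), 'ft_force': array([ 2.17069054e-01, -3.22310539e-04, -4.84661563e-01]), 'ft_torque': array([-0.07188959, -0.03402506,  0.01765471]), 'grasp_force': 0.0, 'grip_width': 0.08551944223424984}Traceback (most recent call last):
  File "<stdin>", line 4, in <module>
  File "h.py", line 14, in shot
    W=P@r.T+e; W[d==0]=np.nan
      ~^~~~
ValueError: matmul: Input operand 1 has a mismatch in its core dimension 0, with gufunc signature (n?,k),(k,m?)->(n?,m?) (size 4 is different from 3)
```

```bash
sed -i 's/r=np.array(c\["rotation"\])/r=R.from_quat(c["rotation"]).as_matrix()/' h.py
python3 - <<'E'
from h import *
for n in("scene","side"):
    p,d,W=shot(n); cv2.imwrite(f"pics/{n}0.png",p); np.save(n+"W.npy",W)
    c=imaging.get_calibration(n); print(n,c, np.nanmedian(W[...,2]))
E
```

```text
scene {'camera_matrix': array([[357.6558206 ,   0.        , 256.02674366],
       [  0.        , 357.6558206 , 190.18296982],
       [  0.        ,   0.        ,   1.        ]]), 'k1': -0.027381316746882288, 'eye': array([-0.35708967,  0.50332398,  0.73387668]), 'rotation': array([-0.46564162,  0.75141197, -0.39676569,  0.24725475])} 0.0022490622267311577
side {'camera_matrix': array([[362.31972893,   0.        , 258.11224644],
       [  0.        , 362.31972893, 193.00188562],
       [  0.        ,   0.        ,   1.        ]]), 'k1': 0.008629727569766356, 'eye': array([ 0.34533401, -0.9585612 ,  0.47111648]), 'rotation': array([ 0.82579589, -0.06838022,  0.0550245 , -0.55709748])} 0.13902439923521467
```

View pics/scene0.png

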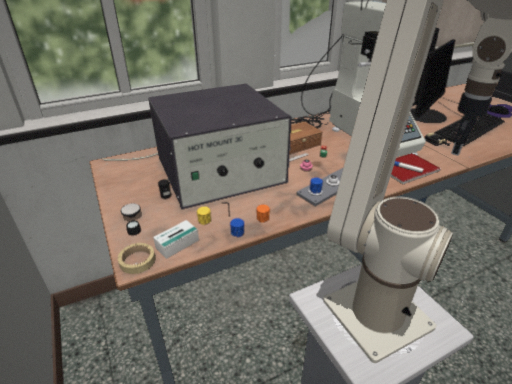

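View pics/side0.png

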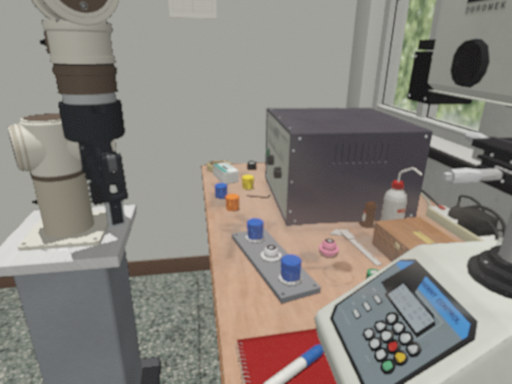

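Scene: there are three cap-like things, blue at (237,228), yellow at (204,215) and orange at (263,213). Only the loose blue one on the bench is meant. Side: rack with blue caps at (255,229) and (290,267), which are already on carriers. The uncapped silver carrier sits between them at (270,253). The pink one at (329,246) stands outside the rack and is not meant. I'll confirm with a crop and measure.

Run:
```python
from h import *
a=cv2.imread("pics/scene0.png");b=cv2.imread("pics/side0.png")
A=cv2.resize(a[160:250,190:350],None,fx=4.5,fy=4.5)[:, :720];B=cv2.resize(b[170:305,195:345],None,fx=2.2,fy=2.2)
C=np.zeros((A.shape[0]+0,720,3),np.uint8);C[:]=A[:, :720]
A=cv2.resize(A,(480,270)); c=np.zeros((300,820,3),np.uint8);c[:270,:480]=A;c[:297,485:815]=B
cv2.imwrite("pics/crop.png",c[:,:800])
for n,im in(("scene",a),("side",b)):
    W=np.load(n+"W.npy");hsv=cv2.cvtColor(im,cv2.COLOR_BGR2HSV)
    m=cv2.inRange(hsv,(105,130,40),(130,255,255))
    k,l,s,ce=cv2.connectedComponentsWithStats(m)
    for i in range(1,k):
        if s[i,4]<60: continue
        P=W[l==i];P=P[~np.isnan(P[:,0])]
        zt=np.percentile(P[:,2],97); T=P[P[:,2]>zt-.004]
        print(n,ce[i].round(),s[i,4],"top z",zt.round(4),"mid",((T.max(0)+T.min(0))/2).round(4),"ext",np.ptp(T,0).round(4),"med",np.median(T,0).round(4))
W=np.load("sideW.npy")
for (u,v) in [(270,246),(270,250),(270,253),(266,253),(275,253),(270,258),(248,250),(290,290)]: print(u,v,W[v,u].round(4))
```

```text
scene [316. 185.] 142 top z 0.067 mid [ 0.4835 -0.1432  0.0656] ext [0.0319 0.039  0.005 ] med [ 0.4838 -0.1443  0.0649]
scene [237. 227.] 190 top z 0.0463 mid [0.4208 0.1838 0.0446] ext [0.0404 0.0347 0.0045] med [0.422  0.1835 0.044 ]
side [220. 188.] 70 top z 0.0435 mid [0.4248 0.1734 0.0423] ext [0.0299 0.0326 0.0051] med [0.4259 0.1721 0.0418]
side [254. 224.] 97 top z 0.0647 mid [ 0.4843 -0.1561  0.063 ] ext [0.0331 0.032  0.0045] med [ 0.4844 -0.1562  0.0633]
side [290. 264.] 279 top z 0.0648 mid [ 0.5291 -0.3374  0.0632] ext [0.0359 0.0345 0.0047] med [ 0.5289 -0.3399  0.0636]
side [429. 289.] 107 top z 0.1809 mid [ 0.6405 -0.6082  0.1793] ext [0.0082 0.0314 0.0046] med [ 0.6405 -0.609   0.179 ]
side [454. 318.] 60 top z 0.1814 mid [ 0.6365 -0.6624  0.1797] ext [0.0073 0.017  0.0044] med [ 0.6364 -0.6637  0.179 ]
side [313. 354.] 188 top z 0.0289 mid [ 0.5119 -0.5461  0.0272] ext [0.0342 0.0239 0.0045] med [ 0.5119 -0.5458  0.0274]
270 246 [ 0.508  -0.2356  0.0401]
270 250 [ 0.5047 -0.2511  0.0388]
270 253 [ 0.5043 -0.2543  0.0328]
266 253 [ 0.4955 -0.2511  0.0317]
275 253 [ 0.5157 -0.2557  0.0326]
270 258 [ 0.504  -0.2572  0.0213]
248 250 [ 0.4615 -0.1996  0.0122]
290 290 [ 0.5226 -0.3686  0.0129]
```

View pics/crop.png

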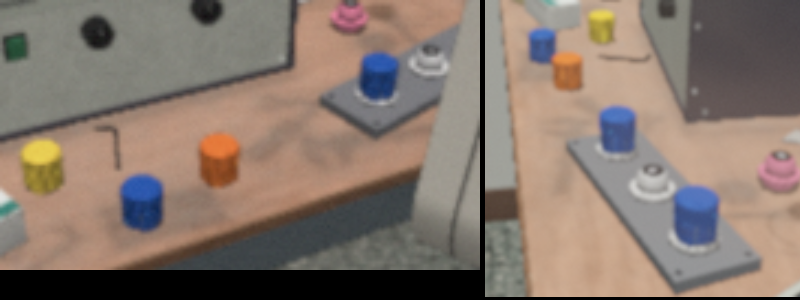

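The crop confirms it. The target cap is the loose blue one at scene (237,228), about (0.423, 0.18). The target carrier is the bare silver one in the middle nest at side (270,253), about (0.508, -0.243). Next I look from above the carrier while turning the jaw across the rack.

Emit:
{"method": "apply_moves", "body": {"targets": [[[0.59, 0.43, 0, 6.5, 1], [0.59, 0.43, 0, 6.5, 1], [0.59, 0.43, 0, 6.5, 1], [0.59, 0.43, 0, 6.5, 1], [0.59, 0.43, 0, 6.5, 1], [0.59, 0.43, 0, 6.5, 1], [0.59, 0.43, 0, 6.5, 1], [0.59, 0.43, 0, 6.5, 1]]]}}

```text
clock: 0.82
eef_pos: [0.4061, -0.3119, 0.248]
tool_rot: [0.777, 0.629, -0.0, -0.0]
ft_force: [0.7, -0.3, -0.6]
grip_width: 0.0854
grasp_force: 0.0
```

Emit:
{"method": "apply_moves", "body": {"targets": [[[0.59, 0.43, 0, 6.5, 1], [0.59, 0.43, 0, 6.5, 1], [0.59, 0.43, 0, 6.5, 1], [0.4, 0.43, 0, 6.5, 1], [0, 0, 0, 0, 1], [0, 0, 0, 0, 1], [0, 0, 0, 0, 1]]]}}

```text
clock: 1.4
eef_pos: [0.4916, -0.2443, 0.2479]
tool_rot: [0.618, 0.786, -0.0, -0.0]
ft_force: [0.4, 0.8, -0.5]
grip_width: 0.0856
grasp_force: 0.0
```

```bash
cat > meas.py <<'E'
from h import *
import sys
p,d,W=shot("wrist"); cv2.imwrite(f"pics/{sys.argv[1]}.png",p); np.savez(sys.argv[1],p=p,d=d,W=W)
o=get_obs();r=R.from_quat(o["tool_rot"]).as_matrix();print(o["clock"],o["eef_pos"].round(4),"y dir",np.degrees(np.arctan2(r[1,1],r[0,1])).round(1),"tilt",r[:,2].round(4),o["ft_force"].round(2),o["ft_torque"].round(2),o["grip_width"],o["joint_pos"].round(3))
E
python3 meas.py w1; python3 -c "from h import *;print(imaging.get_calibration('wrist'))"
```

```text
1.45 [ 0.4914 -0.2447  0.2481] y dir 13.6 tilt [-9.e-04  0.e+00 -1.e+00] [-0.22  0.37 -0.51] [-0.01 -0.01  0.02] 0.08561806661253213 [-0.462  0.339  0.139  1.372 -0.     0.872]
{'camera_matrix': array([[312.43169819,   0.        , 262.31402148],
       [  0.        , 312.43169819, 191.96723502],
       [  0.        ,   0.        ,   1.        ]]), 'k1': 0.005367546589681299, 'hand_eye': array([[-8.77231132e-04, -9.55780181e-01, -2.94080732e-01,
         7.43142627e-02],
       [ 9.99998313e-01, -1.31305219e-03,  1.28454388e-03,
         1.04004332e-03],
       [-1.61388493e-03, -2.94079109e-01,  9.55779720e-01,
        -1.25759775e-01],
       [ 0.00000000e+00,  0.00000000e+00,  0.00000000e+00,
         1.00000000e+00]])}
```

View pics/w1.png

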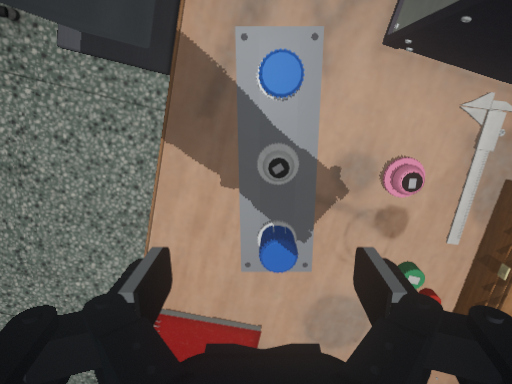

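The wrist view shows the rack standing vertically. The bare carrier is at (278,165) between blue caps at (281,74) and (278,248); the pink one is at (405,179), to the side. Now I measure the carrier.

```bash
cat > car.py <<'E'
from h import *
import sys
from scipy.optimize import least_squares
z=np.load(sys.argv[1]+".npz");W=z["W"];g=cv2.cvtColor(z["p"],cv2.COLOR_BGR2GRAY)
c0=np.array([.508,-.243])
for it in range(3):
  dd=np.linalg.norm(W[...,:2]-c0,axis=2)
  near=dd<.03
  S=near&(W[...,2]>.0175); P=W[S]
  # footprint: rasterised min enclosing circle & ellipse-ish centre
  (cx,cy),r=cv2.minEnclosingCircle(P[:,:2].astype(np.float32)*1000)
  c0=np.array([cx,cy])/1000
print("flange circle",c0.round(4),r,"n",len(P))
for lo,hi in((.017,.024),(.027,.036),(.036,.05)):
  Q=P[(P[:,2]>lo)&(P[:,2]<hi)]; (cx,cy),r=cv2.minEnclosingCircle(Q[:,:2].astype(np.float32)*1000); print(lo,len(Q),cx,cy,r,Q.mean(0).round(4),np.percentile(Q[:,2],[5,50,95]).round(4))
# rack top plane
m=(dd<.06)&(W[...,2]>.009)&(W[...,2]<.0165);print("rack top z",np.median(W[m][:,2]))
# capped ones
hsv=cv2.cvtColor(z["p"],cv2.COLOR_BGR2HSV);m=cv2.inRange(hsv,(105,130,40),(130,255,255))
k,l,s,ce=cv2.connectedComponentsWithStats(m)
for i in range(1,k):
  if s[i,4]<400: continue
  Q=W[l==i];Q=Q[~np.isnan(Q[:,0])];t=np.percentile(Q[:,2],95);Q=Q[Q[:,2]>t-.004];(cx,cy),r=cv2.minEnclosingCircle(Q[:,:2].astype(np.float32)*1000);print("blue",ce[i].round(),cx,cy,r,t)
E
python3 car.py w1
```

```text
flange circle [ 0.5078 -0.2417] 29.94015884399414 n 12054
0.017 598 510.3990478515625 -239.66522216796875 24.656391143798828 [ 0.5084 -0.2363  0.0209] [0.0194 0.0209 0.0222]
0.027 158 510.21624755859375 -239.63626098632812 17.763538360595703 [ 0.5079 -0.2338  0.033 ] [0.0299 0.0333 0.0358]
0.036 612 509.7989501953125 -239.67527770996094 15.74482536315918 [ 0.5097 -0.2389  0.0397] [0.037  0.04   0.0417]
rack top z 0.014101165112782948
blue [281.  73.] 487.6358642578125 -148.25430297851562 21.11254119873047 0.06623306671094556
blue [278. 249.] 532.1964111328125 -331.39300537109375 21.401485443115234 0.06608030446178317
```

Emit:
{"method": "apply_moves", "body": {"targets": [[[-0.2, 0.95, 0, 0, 1], [-0.2, 0.95, 0, 0, 1], [-0.2, 0.95, 0, 0, 1], [-0.2, 0.95, 0, 0, 1], [-0.2, 0.95, 0, 0, 1], [-0.2, 0.95, 0, 0, 1], [-0.2, 0.95, 0, 0, 1], [-0.2, 0.95, 0, 0, 1]]]}}

```text
clock: 2.12
eef_pos: [0.4271, 0.06, 0.2486]
tool_rot: [0.619, 0.785, 0.0, 0.0]
ft_force: [0.1, 0.6, 0.2]
grip_width: 0.0856
grasp_force: 0.0
```

Emit:
{"method": "apply_moves", "body": {"targets": [[[-0.1, 0.9, 0, 0, 1], [0, 0, 0, 0, 1], [0, 0, 0, 0, 1], [0, 0, 0, 0, 1]]]}}

```text
clock: 2.45
eef_pos: [0.424, 0.0948, 0.2484]
tool_rot: [0.618, 0.786, -0.0, 0.0]
ft_force: [0.1, 0.1, -0.2]
grip_width: 0.0853
grasp_force: 0.0
```

```bash
python3 meas.py w2; sed -n '/^hsv/,$p' car.py > t.py; (echo 'from h import *
z=np.load("w2.npz");W=z["W"]';cat t.py)>cap.py; python3 cap.py
```

```text
2.5 [0.4241 0.0943 0.2484] y dir 13.5 tilt [ 1.e-04 -5.e-04 -1.e+00] [ 1.09  0.13 -0.15] [ 0.03 -0.02  0.02] 0.08533945730393497 [ 2.190e-01  1.110e-01 -1.540e-01  1.306e+00 -1.000e-03  1.554e+00]
blue [283.  86.] 426.6690368652344 181.2075653076172 20.92045021057129 0.04524149915506785
```

View pics/w2.png

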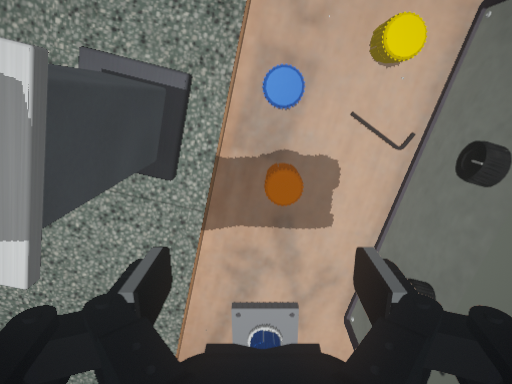

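The blue cap is at (283,86) in the wrist view, which gives (0.4267, 0.1812). The carrier is at (0.510, -0.2397), confirmed by the midpoint of its two neighbours. The orange cap at (283,184) and the yellow one at (403,37) are clear of the jaws. I go over the cap and down.

Emit:
{"method": "apply_moves", "body": {"targets": [[[0.02, 0.72, 0, 0, 1], [0.02, 0.72, 0, 0, 1], [0.03, 0.73, 0, 0, 1], [0, 0, -0.8, 0, 1], [0, 0, -0.8, 0, 1], [0, 0, -0.8, 0, 1], [0, 0, -0.4, 0, 1], [0, 0, 0, 0, 1]]]}}

```text
clock: 3.17
eef_pos: [0.4245, 0.1794, 0.1323]
tool_rot: [0.619, 0.785, -0.004, -0.002]
ft_force: [-0.6, 0.5, -0.2]
grip_width: 0.0854
grasp_force: 0.0
```

Emit:
{"method": "apply_moves", "body": {"targets": [[[0, 0, 0, 0, 1], [0, 0, 0, 0, 1]]]}}

```text
clock: 3.33
eef_pos: [0.4283, 0.1818, 0.1376]
tool_rot: [0.619, 0.785, 0.001, 0.001]
ft_force: [-0.1, 0.3, 0.4]
grip_width: 0.0856
grasp_force: 0.0
```

```bash
python3 meas.py w3; sed -i 's/w2/w3/' cap.py; python3 cap.py
```

```text
3.3833 [0.4285 0.1822 0.138 ] y dir 13.5 tilt [ 0.003   0.0012 -1.    ] [ 0.64 -0.37 -0.31] [ 0.01  0.02 -0.01] 0.0854927373183401 [ 0.402  0.253 -0.281  1.033 -0.     1.736]
blue [258. 195.] 426.05059814453125 181.98106384277344 21.59036636352539 0.04499369635851531
```

View pics/w3.png

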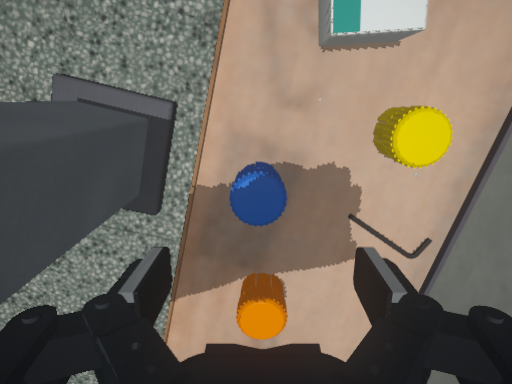

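The blue cap at (258,195) is still at (0.426, 0.182), so the jaws are centred. I descend and close.

Emit:
{"method": "apply_moves", "body": {"targets": [[[0, 0.01, -0.5, 0, 1], [0, 0, -0.5, 0, 1], [0, 0, -0.5, 0, 1], [0, 0, -0.4, 0, 1], [0, 0, -0.3, 0, 1], [0, 0, -0.2, 0, 1], [0, 0, 0, 0, 1], [0, 0, 0, 0, 1]]]}}

```text
clock: 4.05
eef_pos: [0.4277, 0.1831, 0.0412]
tool_rot: [0.618, 0.786, 0.001, 0.0]
ft_force: [0.3, 0.2, 0.8]
grip_width: 0.0853
grasp_force: 0.0
```

Emit:
{"method": "apply_moves", "body": {"targets": [[[0, 0, 0, 0, 0.6], [0, 0, 0, 0, 0.4], [0, 0, 0, 0, 0.2], [0, 0, 0, 0, 0.1]]]}}

```text
clock: 4.38
eef_pos: [0.4272, 0.1831, 0.0409]
tool_rot: [0.618, 0.786, 0.0, 0.0]
ft_force: [-0.2, -0.7, 0.6]
grip_width: 0.0468
grasp_force: 0.0
```

Emit:
{"method": "apply_moves", "body": {"targets": [[[0, -0.03, 0, 0, 0.1], [0, 0, 0, 0, 0], [0, 0, 0, 0, -0.5], [0, 0, 0, 0, -1], [0, 0, 0, 0, -1], [0, 0, 0, 0, -1], [0, 0, 0, 0, -1]]]}}

```text
clock: 4.97
eef_pos: [0.4266, 0.1815, 0.0408]
tool_rot: [0.618, 0.786, -0.0, -0.0]
ft_force: [-2.9, -0.5, 5.2]
grip_width: 0.0402
grasp_force: 59.9
```

Emit:
{"method": "apply_moves", "body": {"targets": [[[0, 0, 0.1, 0, -1], [0, 0, 0.3, 0, -1], [0, 0, 0.5, 0, -1], [0, 0, 0.7, 0, -1], [0, 0, 0.7, 0, -1], [0, 0, 0.7, 0, -1], [0, 0, 0, 0, -1], [0, 0, 0, 0, -1]]]}}

```text
clock: 5.63
eef_pos: [0.4282, 0.1823, 0.162]
tool_rot: [0.618, 0.786, 0.002, 0.001]
ft_force: [-0.4, -0.8, -1.0]
grip_width: 0.0399
grasp_force: 60.8
```

```bash
python3 meas.py w4;sed -i 's/w3/w4/' cap.py; python3 cap.py
```

```text
5.6833 [0.427  0.1817 0.1604] y dir 13.7 tilt [ 8.e-04  3.e-04 -1.e+00] [ 0.7  -0.2  -1.87] [-0.02 -0.   -0.02] 0.03989822851804253 [ 0.402  0.23  -0.248  1.093 -0.     1.735]
blue [262. 254.] 429.3758239746094 183.34597778320312 21.770071029663086 0.16609595215180095
```

View pics/w4.png

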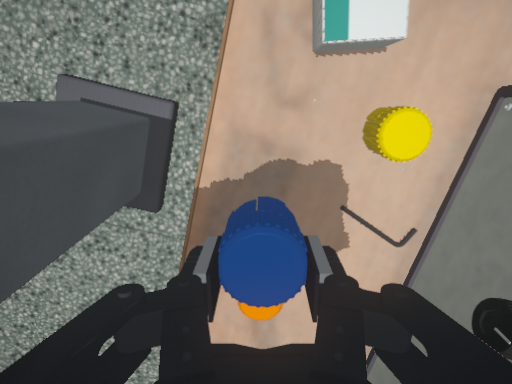

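The cap is held by its crown, pads at (215,260) and (310,260), with the skirt free. Its measured in-hand position shows a constant camera offset of about (+2.4, +1.6) mm, which also applies to the carrier measurement. I therefore aim at (0.5075, -0.241).

Emit:
{"method": "apply_moves", "body": {"targets": [[[0.06, -0.3, 0, 0, -1], [0.12, -0.65, 0, 0, -1], [0.14, -0.75, 0, 0, -1], [0.14, -0.75, 0, 0, -1], [0.14, -0.75, 0, 0, -1], [0.14, -0.75, 0, 0, -1], [0.14, -0.75, 0, 0, -1], [0.14, -0.75, 0, 0, -1]]]}}

```text
clock: 6.35
eef_pos: [0.4663, -0.0377, 0.1583]
tool_rot: [0.618, 0.786, -0.001, -0.002]
ft_force: [1.2, 0.3, -1.5]
grip_width: 0.0396
grasp_force: 60.8
```

Emit:
{"method": "apply_moves", "body": {"targets": [[[0.14, -0.75, 0, 0, -1], [0.14, -0.75, 0, 0, -1], [0.14, -0.75, 0, 0, -1], [0.14, -0.75, 0, 0, -1], [0.14, -0.75, 0, 0, -1], [0.14, -0.75, 0, 0, -1], [0.12, -0.62, 0, 0, -1], [0.07, -0.3, 0, 0, -1]]]}}

```text
clock: 7.02
eef_pos: [0.508, -0.2557, 0.1578]
tool_rot: [0.619, 0.785, -0.001, -0.001]
ft_force: [0.6, 1.0, -0.2]
grip_width: 0.04
grasp_force: 60.8
```

Emit:
{"method": "apply_moves", "body": {"targets": [[[0, 0, -0.4, 0, -1], [0, 0, -0.5, 0, -1], [0, 0, -0.3, 0, -1], [0, 0, 0, 0, -1], [0, 0, 0, 0, -1], [0, 0, 0, 0, -1], [0, 0, 0, 0, -1], [0, 0, 0, 0, -1]]]}}

```text
clock: 7.68
eef_pos: [0.5096, -0.2532, 0.1134]
tool_rot: [0.618, 0.786, 0.0, 0.001]
ft_force: [-0.9, 0.0, -1.6]
grip_width: 0.0398
grasp_force: 60.7
```

```bash
python3 meas.py w5
python3 - <<'E'
from h import *
p,d,W=shot("side");np.savez("s5",p=p,W=W,d=d)
w=cv2.imread("pics/w5.png")
c=np.zeros((400,800,3),np.uint8)
c[:384,:400]=w[:,60:460]; c[:400,400:]=cv2.resize(p[180:300,210:330],(400,400),interpolation=cv2.INTER_CUBIC)
cv2.imwrite("pics/c5.png",c)
E
```

```text
7.7333 [ 0.5095 -0.2532  0.1133] y dir 13.7 tilt [ 1.7e-03 -8.0e-04 -1.0e+00] [-0.33 -0.54 -1.09] [0.03 0.02 0.01] 0.03957877742087335 [-0.461  0.464 -0.036  1.069  0.     0.871]
```

View pics/c5.png

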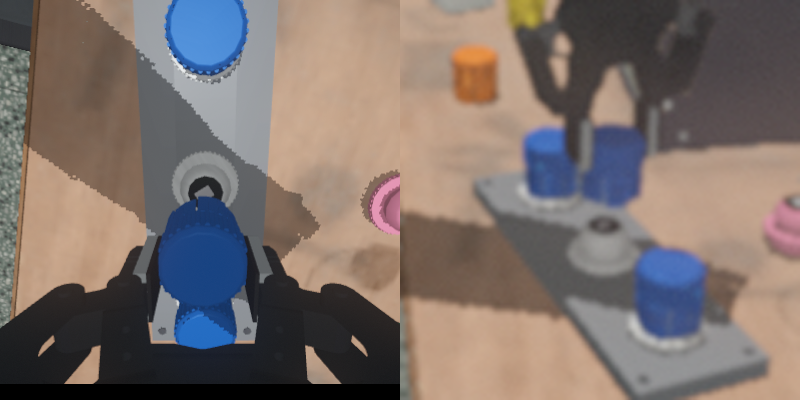

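The wrist view shows the cap at about (263,265) and the carrier behind it at about (265,185); I overshot in y by 12 mm. The side view shows neighbours and carrier clear. I correct and remeasure both in the same picture.

Emit:
{"method": "apply_moves", "body": {"targets": [[[-0.03, 0.15, 0, 0, -1], [-0.02, 0.15, 0, 0, -1], [0, 0, 0, 0, -1], [0, 0, 0, 0, -1], [0, 0, 0, 0, -1], [0, 0, 0, 0, -1]]]}}

```text
clock: 8.28
eef_pos: [0.507, -0.2411, 0.1124]
tool_rot: [0.618, 0.786, -0.0, 0.0]
ft_force: [0.2, -0.0, -1.7]
grip_width: 0.0398
grasp_force: 60.7
```

```bash
cp w5.npz w5a.npz; python3 meas.py w6
cat > rel.py <<'E'
from h import *
from scipy.optimize import least_squares
def circ(P,r):  # fixed-radius fit of edge points
    f=lambda q:np.hypot(P[:,0]-q[0],P[:,1]-q[1])-r
    s=least_squares(f,P.mean(0),loss="soft_l1",f_scale=.0005); return s.x.round(4),np.std(s.fun).round(5)
def flange(W):
    c=np.array([.509,-.24]); A=np.stack([W[...,0],W[...,1]],-1)
    m=(W[...,2]>.0178)&(W[...,2]<.0235)&(np.linalg.norm(A-c,axis=2)<.032)
    m=cv2.morphologyEx(m.astype(np.uint8),cv2.MORPH_OPEN,np.ones((2,2)))
    # outer edge by angle
    P=A[m>0]; 
    for it in range(4):
        a=np.degrees(np.arctan2(*(P-c).T[::-1]));rr=np.linalg.norm(P-c,axis=1)
        E=[]
        for b in range(-180,180,6):
            s=(a>=b)&(a<b+6)
            if s.sum()>2 and rr[s].max()>.02: E.append(P[s][rr[s].argmax()])
        E=np.array(E); x,sd=circ(E,.0238); c=x
    return c,sd,len(E)
for n in("w1","w5a","w6"):
    z=np.load(n+".npz");W=z["W"];print(n,"flange",flange(W))
    if n=="w1":continue
    hsv=cv2.cvtColor(z["p"],cv2.COLOR_BGR2HSV);m=cv2.inRange(hsv,(105,130,40),(130,255,255))>0
    m&=(W[...,2]>.1); Q=W[m];t=np.percentile(Q[:,2],95);Q=Q[Q[:,2]>t-.004];print(" cap top minEncl",cv2.minEnclosingCircle(Q[:,:2].astype(np.float32)*1000),t)
E
python3 rel.py
```

```text
8.3333 [ 0.507  -0.2412  0.1123] y dir 13.7 tilt [ 2.e-04 -1.e-04 -1.e+00] [-0.43  0.   -1.88] [-0.02 -0.03 -0.01] 0.0394838591714269 [-0.444  0.453 -0.057  1.061 -0.     0.888]
w1 flange (array([ 0.512 , -0.2409]), np.float64(0.00059), 60)
w5a flange (array([ 0.5107, -0.24  ]), np.float64(0.0008), 45)
 cap top minEncl ((511.0249328613281, -252.44845581054688), 22.0462703704834) 0.11745101884345417
w6 flange (array([ 0.5106, -0.2399]), np.float64(0.00068), 38)
 cap top minEncl ((508.3029479980469, -240.3294219970703), 22.00972557067871) 0.11642163728245031
```

Run:
```python
from h import *
p,d,W=shot("side")
hsv=cv2.cvtColor(p,cv2.COLOR_BGR2HSV);m=(cv2.inRange(hsv,(105,110,25),(130,255,255))>0)
for name,lo,hi,ym,yM in(("held",.072,.088,-.29,-.20),("a",.045,.062,-.19,-.12),("b",.045,.062,-.38,-.30)):
    s=m&(W[...,2]>lo)&(W[...,2]<hi)&(W[...,1]>ym)&(W[...,1]<yM)&(W[...,0]<.58)
    vs=np.where(s.any(1))[0]; L=[];Rr=[];F=[]
    for v in vs:
        us=np.where(s[v])[0]
        if len(us)<10: continue
        L.append(W[v,us[0],0]);Rr.append(W[v,us[-1],0]);F.append(np.nanmin(W[v,us,1]))
    print(name,len(L),np.median(L).round(4),np.median(Rr).round(4),"midx",(np.median(L)+np.median(Rr))/2,"front y",np.median(F).round(4),"n",s.sum())
```

```text
held 4 0.4872 0.5177 midx 0.502452114342866 front y -0.2631 n 64
a 6 0.4686 0.4949 midx 0.4817354912250977 front y -0.1708 n 77
b 8 0.5106 0.5445 midx 0.5275646389161494 front y -0.3556 n 153
```

Side and wrist agree that the cap must shift by about +2 mm in x and 0 in y. I shift, then descend to just above contact.

Emit:
{"method": "apply_moves", "body": {"targets": [[[0.055, 0.005, 0, 0, -1], [0, 0, -0.3, 0, -1], [0, 0, -0.3, 0, -1], [0, 0, -0.2, 0, -1], [0, 0, 0, 0, -1], [0, 0, 0, 0, -1], [0, 0, 0, 0, -1]]]}}

```text
clock: 8.97
eef_pos: [0.5094, -0.2411, 0.0807]
tool_rot: [0.618, 0.786, 0.0, 0.0]
ft_force: [-0.8, 0.7, 0.3]
grip_width: 0.0398
grasp_force: 60.7
```

Emit:
{"method": "apply_moves", "body": {"targets": [[[0, 0, -0.03, 0, -1], [0, 0, -0.03, 0, -1], [0, 0, -0.03, 0, -1], [0, 0, 0, 0, -1]]]}}

```text
clock: 9.3
eef_pos: [0.5091, -0.2409, 0.0767]
tool_rot: [0.618, 0.786, -0.0, 0.0]
ft_force: [-0.2, 0.6, -1.2]
grip_width: 0.0397
grasp_force: 60.7
```

Emit:
{"method": "apply_moves", "body": {"targets": [[[0, 0, -0.03, 0, -1], [0, 0, -0.03, 0, -1], [0, 0, 0, 0, -1]]]}}

```text
clock: 9.55
eef_pos: [0.5089, -0.2408, 0.0741]
tool_rot: [0.618, 0.786, -0.0, -0.0]
ft_force: [-0.2, 0.4, -1.1]
grip_width: 0.0398
grasp_force: 60.7
```

Emit:
{"method": "apply_moves", "body": {"targets": [[[0, 0, -0.02, 0, -1], [0, 0, 0, 0, -1]]]}}

```text
clock: 9.72
eef_pos: [0.509, -0.2409, 0.0734]
tool_rot: [0.618, 0.786, -0.0, -0.0]
ft_force: [-0.3, -0.7, -1.0]
grip_width: 0.0396
grasp_force: 60.7
```

Emit:
{"method": "apply_moves", "body": {"targets": [[[0, 0, -0.02, 0, -1], [0, 0, 0, 0, -1]]]}}

```text
clock: 9.88
eef_pos: [0.509, -0.2408, 0.0726]
tool_rot: [0.618, 0.786, -0.0, -0.0]
ft_force: [0.2, 0.3, -1.5]
grip_width: 0.0401
grasp_force: 60.7
```

Emit:
{"method": "apply_moves", "body": {"targets": [[[0, 0, -0.01, 0, -1], [0, 0, 0, 0, -1]]]}}

```text
clock: 10.05
eef_pos: [0.509, -0.2408, 0.0722]
tool_rot: [0.618, 0.786, 0.0, -0.0]
ft_force: [-0.7, 0.4, -1.6]
grip_width: 0.04
grasp_force: 60.7
```

Emit:
{"method": "apply_moves", "body": {"targets": [[[0, 0, -0.01, 0, -1], [0, 0, 0, 0, -1]]]}}

```text
clock: 10.22
eef_pos: [0.509, -0.2408, 0.0719]
tool_rot: [0.618, 0.786, -0.0, -0.0]
ft_force: [-0.1, 0.2, -0.2]
grip_width: 0.0393
grasp_force: 60.8
```

Emit:
{"method": "apply_moves", "body": {"targets": [[[0, 0, -0.01, 0, -1], [0, 0, 0, 0, -1]]]}}

```text
clock: 10.38
eef_pos: [0.5089, -0.2408, 0.0715]
tool_rot: [0.618, 0.786, -0.0, -0.0]
ft_force: [-0.8, 0.6, -0.6]
grip_width: 0.0395
grasp_force: 60.8
```

Emit:
{"method": "apply_moves", "body": {"targets": [[[0, 0, -0.01, 0, -1], [0, 0, 0, 0, -1]]]}}

```text
clock: 10.55
eef_pos: [0.5089, -0.2409, 0.0711]
tool_rot: [0.618, 0.786, -0.0, -0.0]
ft_force: [-0.3, 0.1, 0.2]
grip_width: 0.0398
grasp_force: 60.9
```

Emit:
{"method": "apply_moves", "body": {"targets": [[[0, 0, -0.01, 0, -1], [0, 0, 0, 0, -1]]]}}

```text
clock: 10.72
eef_pos: [0.5089, -0.2409, 0.0707]
tool_rot: [0.618, 0.786, -0.0, -0.0]
ft_force: [-2.7, -0.2, 0.9]
grip_width: 0.0397
grasp_force: 61.0
```

Light contact at TCP z of about 0.0715, where expected. I check that it is square.

Emit:
{"method": "apply_moves", "body": {"targets": [[[0, 0, 0, 0, -1], [0, 0, 0, 0, -1]]]}}

```text
clock: 10.88
eef_pos: [0.509, -0.2409, 0.0707]
tool_rot: [0.618, 0.786, -0.0, -0.0]
ft_force: [-2.2, -0.2, 0.6]
grip_width: 0.0396
grasp_force: 61.0
```

```bash
python3 meas.py w7;  python3 - <<'E'
from h import *
p,d,W=shot("side");w=cv2.imread("pics/w7.png")
c=np.zeros((400,800,3),np.uint8)
c[:384,:400]=w[:,60:460]; c[:400,400:]=cv2.resize(p[200:290,230:320],(400,400),interpolation=cv2.INTER_CUBIC)
cv2.imwrite("pics/c7.png",c)
for i in range(4): imaging.camera("side"); o=get_obs(); print(o["ft_force"].round(2),o["ft_torque"].round(3))
E
```

```text
10.9333 [ 0.5089 -0.2409  0.0707] y dir 13.7 tilt [-3.e-04  0.e+00 -1.e+00] [-1.87 -0.07  1.74] [ 0.15  0.47 -0.02] 0.03984487614019407 [-0.442  0.499 -0.103  0.969 -0.     0.89 ]
[-1.74  0.78  1.42] [0.118 0.377 0.033]
[-2.09  1.21  1.35] [0.128 0.453 0.046]
[-2.16 -0.21  0.84] [0.062 0.505 0.022]
[-1.44  0.3   0.65] [ 0.205  0.462 -0.019]
```

View pics/c7.png

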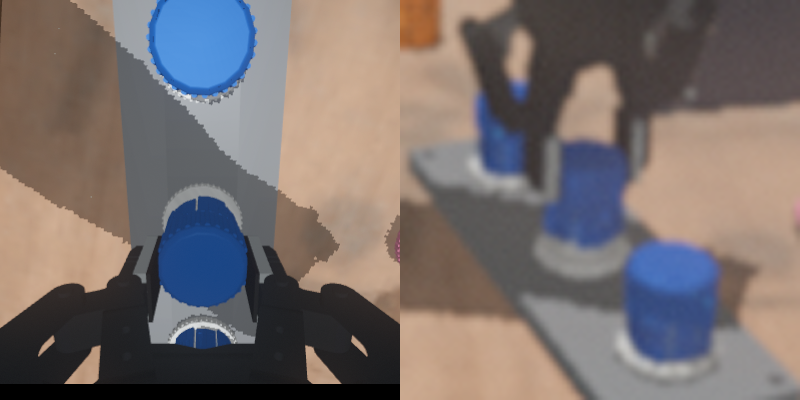

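The cap sits on the carrier at (265,235) and looks upright. The lateral force of -2 N in x says it is slightly too far to +x, so I ease toward -x until it is neutral.

Emit:
{"method": "apply_moves", "body": {"targets": [[[-0.02, 0, 0, 0, -1], [0, 0, 0, 0, -1], [0, 0, 0, 0, -1]]]}}

```text
clock: 11.43
eef_pos: [0.5087, -0.2409, 0.0708]
tool_rot: [0.618, 0.786, 0.0, 0.0]
ft_force: [-0.3, 1.3, 0.1]
grip_width: 0.04
grasp_force: 60.9
```

Emit:
{"method": "apply_moves", "body": {"targets": [[[-0.02, 0, 0, 0, -1], [0, 0, 0, 0, -1], [0, 0, 0, 0, -1]]]}}

```text
clock: 11.68
eef_pos: [0.5081, -0.2409, 0.0708]
tool_rot: [0.618, 0.786, 0.0, 0.001]
ft_force: [1.2, 1.0, -0.5]
grip_width: 0.0397
grasp_force: 60.8
```

```bash
cat > f.py <<'E'
from h import *
F=[]
for i in range(4): imaging.camera("side"); o=get_obs(); F.append(np.r_[o["ft_force"],o["ft_torque"]])
print(np.mean(F,0).round(2),o["eef_pos"].round(4),o["clock"])
E
python3 f.py
```

```text
[ 1.25  1.19 -0.43  0.22 -0.36  0.02] [ 0.5079 -0.241   0.0709] 11.8833
```

Emit:
{"method": "apply_moves", "body": {"targets": [[[0.01, 0.015, 0, 0, -1], [0, 0, 0, 0, -1], [0, 0, 0, 0, -1]]]}}

```text
clock: 12.13
eef_pos: [0.5081, -0.2406, 0.0708]
tool_rot: [0.618, 0.786, -0.0, 0.0]
ft_force: [1.3, 0.3, 0.4]
grip_width: 0.0398
grasp_force: 60.9
```

```bash
python3 f.py
```

```text
[ 1.26 -0.65 -0.12 -0.05 -0.34 -0.  ] [ 0.508  -0.2405  0.0708] 12.3333
```

Emit:
{"method": "apply_moves", "body": {"targets": [[[0.01, -0.005, 0, 0, -1], [0, 0, -0.01, 0, -1], [0, 0, 0, 0, -1], [0, 0, 0, 0, -1]]]}}

```text
clock: 12.67
eef_pos: [0.5082, -0.2406, 0.0704]
tool_rot: [0.618, 0.786, -0.0, 0.0]
ft_force: [0.5, -0.3, 2.1]
grip_width: 0.0398
grasp_force: 61.0
```

```bash
python3 f.py
```

```text
[ 0.52 -0.09  2.03 -0.06 -0.1  -0.03] [ 0.5082 -0.2406  0.0704] 12.8667
```

It now rests squarely: lateral force about 0.5 N, contact about 3.4 N. I push to the click.

Emit:
{"method": "apply_moves", "body": {"targets": [[[0, 0, -0.02, 0, -1], [0, 0, -0.02, 0, -1], [0, 0, 0, 0, -1]]]}}

```text
clock: 13.12
eef_pos: [0.5084, -0.2406, 0.0691]
tool_rot: [0.618, 0.786, 0.0, 0.0]
ft_force: [-0.5, 0.1, 4.3]
grip_width: 0.0403
grasp_force: 61.4
```

Emit:
{"method": "apply_moves", "body": {"targets": [[[0, 0, -0.02, 0, -1], [0, 0, -0.02, 0, -1], [0, 0, 0, 0, -1]]]}}

```text
clock: 13.37
eef_pos: [0.5086, -0.2407, 0.068]
tool_rot: [0.618, 0.786, 0.0, 0.001]
ft_force: [-0.9, 0.2, 7.0]
grip_width: 0.0401
grasp_force: 61.7
```

Emit:
{"method": "apply_moves", "body": {"targets": [[[0, 0, -0.02, 0, -1], [0, 0, 0, 0, -1]]]}}

```text
clock: 13.53
eef_pos: [0.5087, -0.2408, 0.0674]
tool_rot: [0.618, 0.786, 0.0, 0.001]
ft_force: [-0.7, -0.5, 9.1]
grip_width: 0.0399
grasp_force: 61.8
```

Emit:
{"method": "apply_moves", "body": {"targets": [[[0, 0, -0.02, 0, -1], [0, 0, 0, 0, -1]]]}}

```text
clock: 13.7
eef_pos: [0.5087, -0.2408, 0.0668]
tool_rot: [0.618, 0.786, 0.0, 0.001]
ft_force: [-0.6, 1.5, 9.3]
grip_width: 0.0397
grasp_force: 61.9
```

Emit:
{"method": "apply_moves", "body": {"targets": [[[0, 0, -0.02, 0, -1], [0, 0, 0, 0, -1]]]}}

```text
clock: 13.87
eef_pos: [0.508, -0.2404, 0.0646]
tool_rot: [0.618, 0.786, -0.0, -0.0]
ft_force: [0.9, -0.6, -1.7]
grip_width: 0.0402
grasp_force: 60.8
```

Emit:
{"method": "apply_moves", "body": {"targets": [[[0, 0, -0.02, 0, -1], [0, 0, 0, 0, -1]]]}}

```text
clock: 14.03
eef_pos: [0.5072, -0.24, 0.0626]
tool_rot: [0.618, 0.786, -0.0, -0.001]
ft_force: [0.4, -0.2, -3.0]
grip_width: 0.0395
grasp_force: 60.8
```

The click is through: force dropped from 9.3 N to below zero. I keep pushing to the flange.

Emit:
{"method": "apply_moves", "body": {"targets": [[[0, 0, -0.02, 0, -1], [0, 0, 0, 0, -1]]]}}

```text
clock: 14.2
eef_pos: [0.5076, -0.2402, 0.0622]
tool_rot: [0.618, 0.786, -0.0, -0.001]
ft_force: [-1.1, 0.8, -2.1]
grip_width: 0.0394
grasp_force: 60.8
```

Emit:
{"method": "apply_moves", "body": {"targets": [[[0, 0, -0.02, 0, -1], [0, 0, 0, 0, -1]]]}}

```text
clock: 14.37
eef_pos: [0.5081, -0.2404, 0.0621]
tool_rot: [0.618, 0.786, -0.0, -0.0]
ft_force: [-0.3, -0.1, -1.6]
grip_width: 0.0395
grasp_force: 60.9
```

Emit:
{"method": "apply_moves", "body": {"targets": [[[0, 0, -0.02, 0, -1], [0, 0, 0, 0, -1]]]}}

```text
clock: 14.53
eef_pos: [0.5082, -0.2405, 0.0619]
tool_rot: [0.618, 0.786, -0.0, 0.0]
ft_force: [-1.7, 1.0, 2.9]
grip_width: 0.0402
grasp_force: 61.3
```

Flange contact at 0.0619. I raise the push to about 10 N.

Emit:
{"method": "apply_moves", "body": {"targets": [[[0, 0, -0.02, 0, -1], [0, 0, 0, 0, -1]]]}}

```text
clock: 14.7
eef_pos: [0.5082, -0.2405, 0.0618]
tool_rot: [0.618, 0.786, -0.0, 0.0]
ft_force: [-3.6, 0.6, 6.7]
grip_width: 0.0394
grasp_force: 61.8
```

Emit:
{"method": "apply_moves", "body": {"targets": [[[0, 0, -0.015, 0, -1], [0, 0, 0, 0, -1]]]}}

```text
clock: 14.87
eef_pos: [0.5082, -0.2406, 0.0618]
tool_rot: [0.618, 0.786, -0.0, 0.0]
ft_force: [-4.3, 2.0, 9.9]
grip_width: 0.0397
grasp_force: 62.1
```

Emit:
{"method": "apply_moves", "body": {"targets": [[[0, 0, 0, 0, -1], [0, 0, 0, 0, -1], [0, 0, 0, 0, -1], [0, 0, 0, 0, -1], [0, 0, 0, 0, -1], [0, 0, 0, 0, -1], [0, 0, 0, 0, -1], [0, 0, 0, 0, -1]]]}}

```text
clock: 15.53
eef_pos: [0.5083, -0.2406, 0.0618]
tool_rot: [0.618, 0.786, -0.0, 0.0]
ft_force: [-4.2, 1.8, 10.6]
grip_width: 0.0398
grasp_force: 62.1
```

Emit:
{"method": "apply_moves", "body": {"targets": [[[0, 0, 0, 0, -1], [0, 0, 0, 0, -1], [0, 0, 0, 0, -1], [0, 0, 0, 0, -1], [0, 0, 0, 0, -1], [0, 0, 0, 0, -1], [0, 0, 0, 0, -1], [0, 0, 0, 0, -1]]]}}

```text
clock: 16.2
eef_pos: [0.5083, -0.2405, 0.0618]
tool_rot: [0.618, 0.786, -0.0, 0.0]
ft_force: [-4.6, 1.1, 10.1]
grip_width: 0.0395
grasp_force: 62.1
```

Held at about 10 N for over 1.3 s. I lift slowly, then to height.

Emit:
{"method": "apply_moves", "body": {"targets": [[[0, 0, 0.1, 0, -1], [0, 0, 0.1, 0, -1], [0, 0, 0.1, 0, -1], [0, 0, 0.1, 0, -1], [0, 0, 0.15, 0, -1], [0, 0, 0.2, 0, -1], [0, 0, 0.3, 0, -1], [0, 0, 0.4, 0, -1]]]}}

```text
clock: 16.87
eef_pos: [0.5076, -0.2401, 0.1179]
tool_rot: [0.618, 0.786, -0.0, -0.001]
ft_force: [-1.3, -0.6, -2.7]
grip_width: 0.04
grasp_force: 60.8
```

Emit:
{"method": "apply_moves", "body": {"targets": [[[0, 0, 0.45, 0, -1], [0, 0, 0.45, 0, -1], [0, 0, 0.4, 0, -1], [0, 0, 0.3, 0, -1], [0, 0, 0.2, 0, -1], [0, 0, 0.1, 0, -1], [0, 0, 0, 0, -1], [0, 0, 0, 0, -1]]]}}

```text
clock: 17.53
eef_pos: [0.508, -0.2404, 0.1937]
tool_rot: [0.618, 0.786, -0.0, -0.0]
ft_force: [0.0, -0.5, -3.4]
grip_width: 0.04
grasp_force: 60.8
```

Emit:
{"method": "apply_moves", "body": {"targets": [[[0, 0, 0, 0, -1], [0, 0, 0, 0, -1], [0, 0, 0, 0, -1], [0, 0, 0, 0, -1], [0, 0, 0, 0, -1], [0, 0, 0, 0, -1], [0, 0, 0, 0, -1], [0, 0, 0, 0, -1]]]}}

```text
clock: 18.2
eef_pos: [0.5083, -0.2405, 0.1941]
tool_rot: [0.618, 0.786, -0.0, -0.0]
ft_force: [-0.6, 0.1, -3.9]
grip_width: 0.0398
grasp_force: 60.8
```

```bash
python3 meas.py w8; python3 f.py
python3 - <<'E'
from h import *
p,d,W=shot("side");w=cv2.imread("pics/w8.png")
c=np.zeros((400,800,3),np.uint8)
c[:384,:400]=w[:,60:460]; c[:400,400:]=cv2.resize(p[160:300,210:350],(400,400),interpolation=cv2.INTER_CUBIC)
cv2.imwrite("pics/c8.png",c)
E
```

```text
18.25 [ 0.5083 -0.2405  0.1941] y dir 13.7 tilt [ 1.e-04 -1.e-04 -1.e+00] [-0.49  0.26 -2.84] [-0.01  0.05  0.04] 0.040090719044569595 [-0.442  0.391  0.073  1.253 -0.     0.891]
[-0.3  -0.48 -3.26 -0.    0.02 -0.  ] [ 0.5083 -0.2405  0.1941] 18.45
```

View pics/c8.png

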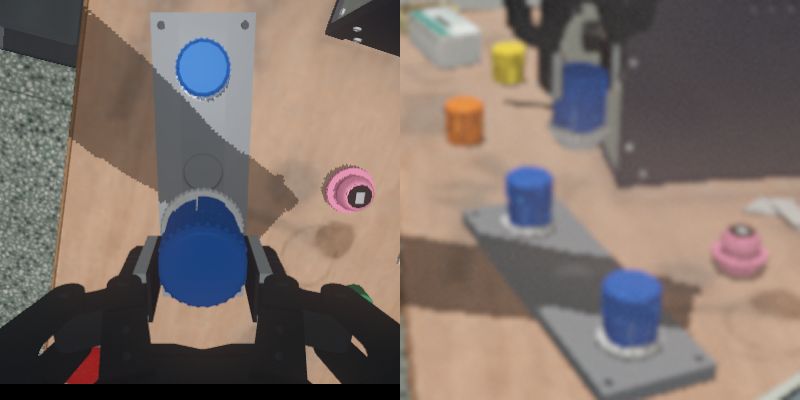

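The pictures show the capped carrier hanging upright on the cap, the middle nest at (263,172) in the wrist view empty, and the neighbours untouched. Its underside is at about 0.137 m. Handing in.

```bash
python3 -c "from workcell import order;print(order.job_done())"
```

```text
the job is handed in; nothing more can be done
None
```

The blue cap clicked home on the bare carrier and was held at about 10 N for over 1.3 s; the closed carrier now hangs still and upright from its cap, underside about 13.7 cm above the bench, and the job is handed in.

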